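# Unclip the reagent carrier from its dock and hold it up level

### The job

Take the blue reagent carrier by its handle, pull it straight up off its dock against the two spring catches, and hold it level and still in the air with its underside at least 12 cm above the bench, so that the dock can be wiped. All three bottles must stay standing in their bores and everything else on the bench stays where it is. Finish while still holding the carrier up: do not put it down or let go.

Things in the scene. Friction and masses are not known exactly. Their poses are not given: they have to be found in the camera images.
- carrier_grip (a point): Centre of the handle grip, a black rubber sleeve on the bar: 15 mm wide (carrier's x), 70 mm long (carrier's y), 17 mm high, 105 mm above the carrier's underside; axes as the carrier's. Free height below the sleeve: 28 mm to the bottle caps, 74 mm to the block. Pinch it across its 15 mm from above, at its middle: the balance point lies within about 6 mm of there.
- carrier: Loose blue carrier, origin at the centre of its underside: block 80 (x) by 150 (y) by 22 mm (z, up) with three bores 37 mm wide, 16 mm deep, 46 mm apart along y; 6 mm upright end plates and a handle bar along y between their tops, 114 mm high overall. About 0.47 kg with its bottles. Starts level in the dock, underside 8 mm above the bench, held down by a catch on a steel ridge at each end.
- dock: Grey dock, fixed during a run, origin at the centre of its underside: plate 108 (x) by 222 (y) by 8 mm, two steel rails 10 mm high that guide the carrier with 1.5 mm play, and at each y end a black catch housing 30 by 14 mm, its top 42 mm above the bench. Its axes agree with those of the seated carrier.
- catch_left (a joint): Spring roller catch at the dock's +y end: 0 = forward, over the carrier's ridge; about 0.002 m as the ridge passes; springs forward again. The two catches together resist lifting by about 8 to 12 N beyond the weight over the first 4 mm, falling to nothing by 15 mm of straight upward travel.
- catch_right (a joint): The same catch at the dock's -y end.
- red_bottle_mid (a point): Middle (half-way up) of a brown bottle with a red cap, 33 mm across, 62 mm high, 60 g, standing loose in one of the carrier's three bores (any one).
- green_bottle_mid (a point): Middle of a brown bottle with a green cap, 33 mm across, 62 mm high, 60 g, standing in another bore.
- purple_vial_mid (a point): Middle of a white vial with a purple cap, 25 mm across, 46 mm high, 25 g, standing in the remaining bore.
- timer: White bench timer lying loose in front of the dock, 66 by 66 by 18 mm, origin at the centre of its underside. Leave alone.
- teal_vial: White vial with a teal cap standing loose behind the dock, 25 mm across, 46 mm high, origin at the centre of its underside. Leave alone.
- culture_dish: Covered culture dish, 90 mm across, 14 mm high, loose at the left, origin under its centre. Leave alone.
- tape_roll: Roll of tan tape lying flat, 98 mm across, 25 mm high, loose at the front left, origin under its centre. Leave alone.
There are look-alikes about, which are no part of the job. Of the things that look like the carrier, the larger one is meant.

How it is judged:
By the outcome, as a careful person would: the job done as asked, in the order asked, and still so for the second after the job is handed in, while the arm keeps its last pose, push and grip.
It also fails if it takes over 29 s, if anything falls off the work surface, if the arm or the gripper's body presses on something with over 40 N, if the wrist force passes 120 N, or if a joint passes its speed limit or range.

### The arm

A 6-joint arm with a two-finger parallel gripper is mounted at the origin on a cart in front of the work surface, level with it; the furniture and walls round the work are solid. World frame = base frame: x ahead of the robot, y to its left, z up, the work surface at z = 0. Lengths are in m, angles in rad, forces in N, time in s.
With the tool pointing down it reaches from about 0.275 to 0.85 m from the base axis. Payload 5.2 kg.
Tool frame: the origin (TCP) lies at the very end of the fingers, on their centre line; the grasp point (between the pads) lies 19 mm behind it (arm.pinch_z is the distance from the TCP to the grasp point, in m); z points along the fingers, y is the direction in which the jaws open and shut (so a half turn about z gives the same grasp; the last joint's range is limited). The gripper opens to 85 mm and grips with 20 to 120 N. Pads are 22 mm wide; open, the fingers measure 114 mm over their backs; the gripper's body (76 mm by 85 mm) begins 54 mm behind the grasp point. The pads swing forward as they close: fully open they stand 13 mm farther back than shut.
Start: joints at [0.981, 0.259, 1.535, -0, 1.348, -0.203], TCP at [0.207, 0.509, 0.231] pointing down, gripper open.
Joint ranges: [-3.14, 3.14], [-0.91, 2.08], [0.19, 2.58], [-1.22, 4.36], [0.22, 2.71], [-3.12, 3.12]. Speed limits (rad/s): [2.57, 2.57, 3.14, 3.14, 3.14, 3.14].

### API

Orientations are given as a unit quaternion [w, x, y, z].
In Python, from plant import arm gives the robot as it stands.
- The arm moves only by the tool arm_command, never from a script. Its argument "increments" is a list of rows, each a list of 3 entries, a list of its own where there are three numbers: the shift along the world's x, y, z in cm, then the turn about the world's z in rad, then the closure, from -1 (fully open) to 1 (shut), so that 0 is half open. In form: [[[tx, ty, tz], twist, grip], ...]. A call has 1 to 12 rows; each row shifts and turns the commanded pose from where the row before left it; what a row does not reach is not made up. A row lasts 1/10 s, in which the tool goes at most 50 mm and 8.59 degrees, less where a joint would pass 70% of its speed; a pose out of reach is approached as far as the arm can. A call with a gripper value outside its range is refused whole. The fingers move at their own pace and stop on an object; "force" is the grip in N (left out, the last holds). Time passes only in rows, so rows that do not move let the fingers close. It gives the time, the measured TCP pose, the force and the opening at its end, in the units of the state.
- arm.read_state(): the state, without advancing time (a new reading comes with each control period).
- arm.grab_frame(name): name is "scene" or "side" or "wrist"; returns a dict with "image" (420x560x3 uint8, red, green, blue), "K" (3x3 intrinsics, pixels), "position" and "orientation" of the camera in the world. Camera axes: x right, y down, z forward; pixel columns grow to the right and rows downward; lengths in m; the calibration is good to about 2 mm. A picture is of the moment at which its call begins. There is no depth.
- arm.sign_off(): hands the job in, once; it reports no verdict.
Trained networks look in a picture, given as the dict that the camera call returned (one of the last four; its "shot" number tells which), for a name from the list of things; names that differ only in an ending like _2 or _b are one class to them, and where a whole thing is asked for, a point or a joint stands for the part that bears it (a point fixed in the world has none). Each returns a list of dicts, best first, with "conf" (0 to 1); they miss things now and then, are a little off and sometimes report something else, mostly with a low value. They report only what shows in the picture. A call takes as long as a camera call. They do not tell look-alikes from the thing itself.
- arm.spot_in(picture, name): "bbox" ([centre column, centre row, width, height] in pixels, round what is visible of it).
The state is a dict: "t": time; "qpos": joint angles; "joint_vel": joint speeds; "joint_torque": joint torques, N m; "tool_pos": TCP position; "eef_rot": TCP orientation; "ft_force": force on the tool from outside, world axes, zero at the start; "torque": the same for the moment, N m; "grip_width": finger opening in m.
Only numpy, scipy, OpenCV 4.12 (cv2) and the standard library are available. Lean on these libraries where they do the work, as an engineer would, in place of code of your own. Each camera call takes 0.05 s, during which the arm holds its last target. There are 200 camera calls.

## Working session

There is one attempt and no reset: what is moved stays moved. The work goes in short steps, Python scripts to look and compute and a tool call to move; the robot and the scene stay as the last step left them, time stands still between calls to the robot, and variables do not carry over. Pictures are saved under pics/ and viewed, about 8 in all and at most 12, crops included, and the job is handed in when it is done.

Besides the shell and the picture viewer there is one more tool, called after "Call:" by a JSON object that holds its "op" and its "data", one argument or row to a line. arm_command: Moves the arm, as the interface text tells. Its arguments: {"type":"object","properties":{"increments":{"type":"array","items":{"type":"array"}},"force":{"type":"number"}},"required":["increments"]}

```bash
mkdir -p pics; cat > h.py <<'E'
import numpy as np, cv2
from scipy.spatial.transform import Rotation as R
from plant import arm
def save(p,n,crop=None,s=1):
    im=p["image"][:,:,::-1]
    if crop: im=im[crop[1]:crop[3],crop[0]:crop[2]]
    cv2.imwrite("pics/"+n,cv2.resize(im,None,fx=s,fy=s,interpolation=cv2.INTER_CUBIC))
def rot(p):
    q=p["orientation"]; return R.from_quat([q[1],q[2],q[3],q[0]]).as_matrix()
def onz(p,u,v,z):
    d=rot(p)@np.linalg.solve(p["K"],[u,v,1]); c=np.array(p["position"]); return c+d*(z-c[2])/d[2]
def proj(p,X):
    X=np.atleast_2d(X); c=(X-p["position"])@rot(p); k=c@np.array(p["K"]).T; return k[:,:2]/k[:,2:]
E
python3 - <<'E'
from h import *
P={n:arm.grab_frame(n) for n in("scene","side","wrist")}
ims=[P[n]["image"][:,:,::-1] for n in P]
for n in P:
    save(P[n],n+"0.png")
    print(n,P[n]["position"])
    for k,z in(("carrier_grip",.113),("carrier",.06),("dock",.0),("red_bottle_mid",.045),("green_bottle_mid",.045)):
        for d in arm.spot_in(P[n],k)[:3]:
            print(k,np.round(d["conf"],2),np.round(d["bbox"]),np.round(onz(P[n],*d["bbox"][:2],z),3))
print(arm.read_state())
E
```

```text
scene [-0.04222834 -0.81737777  0.69419535]
carrier_grip 0.83 [397. 311.  54.  40.] [ 0.49  -0.473  0.113]
carrier_grip 0.65 [309. 247.  31.  70.] [ 0.475 -0.215  0.113]
carrier 0.93 [312. 244.  29.  66.] [ 0.538 -0.152  0.06 ]
carrier 0.56 [395. 310.  58.  42.] [ 0.54  -0.437  0.06 ]
dock 0.79 [311. 266.  44.  58.] [ 0.527 -0.168  0.   ]
side [ 0.30461737 -1.34195866  1.16088802]
carrier_grip 0.61 [292. 253.  47.  53.] [ 0.51  -0.232  0.113]
carrier_grip 0.55 [315. 306.  14.   6.] [ 0.537 -0.442  0.113]
carrier_grip 0.36 [288. 265.   3.  16.] [ 0.491 -0.28   0.113]
carrier 0.92 [293. 254.  44.  56.] [ 0.522 -0.179  0.06 ]
carrier 0.51 [313. 303.  17.   6.] [ 0.545 -0.386  0.06 ]
dock 0.91 [294. 264.  60.  52.] [ 0.53  -0.165  0.   ]
dock 0.48 [255. 257.  25.  20.] [ 0.409 -0.114  0.   ]
dock 0.4 [295. 255.  16.  19.] [ 0.539 -0.121  0.   ]
red_bottle_mid 0.55 [301. 246.  10.  16.] [ 0.557 -0.129  0.045]
green_bottle_mid 0.67 [294. 252.  15.  16.] [ 0.531 -0.156  0.045]
green_bottle_mid 0.19 [301. 247.   8.  13.] [ 0.557 -0.135  0.045]
wrist [0.13392665 0.53854222 0.37232955]
{'t': 0.9, 'qpos': array([ 9.81206013e-01,  2.58574983e-01,  1.53498482e+00,  6.57849261e-07,
        1.34803553e+00, -2.02785021e-01]), 'joint_vel': array([ 8.66812390e-04, -1.13320594e-03, -7.70266316e-04, -1.39689384e-04,
       -1.18056655e-03,  9.60844590e-05]), 'joint_torque': array([ 1.33860292e-03, -4.45903122e+01, -2.90899497e+01, -1.14098691e-04,
        7.80457067e-04, -5.58414413e-06]), 'tool_pos': array([0.20744761, 0.50937714, 0.23132932]), 'eef_rot': array([-8.12726644e-07,  1.92199280e-01,  9.81355918e-01, -1.11160956e-06]), 'ft_force': array([-0.4236583 ,  0.15489367,  0.32185677]), 'torque': array([ 0.02242836,  0.02122861, -0.0136126 ]), 'grip_width': 0.08535983234155993}
```

```bash
python3 - <<'E'
import cv2,numpy as np
a=cv2.imread("pics/scene0.png");b=cv2.imread("pics/side0.png")
cv2.imwrite("pics/v1.png",a)
A=cv2.resize(a[190:350,240:440],None,fx=3,fy=3,interpolation=2);B=cv2.resize(b[200:330,230:350],None,fx=4,fy=4,interpolation=2)
cv2.imwrite("pics/v2.png",A);cv2.imwrite("pics/v3.png",B)
E
```

```text
(no output)
```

View pics/v1.png

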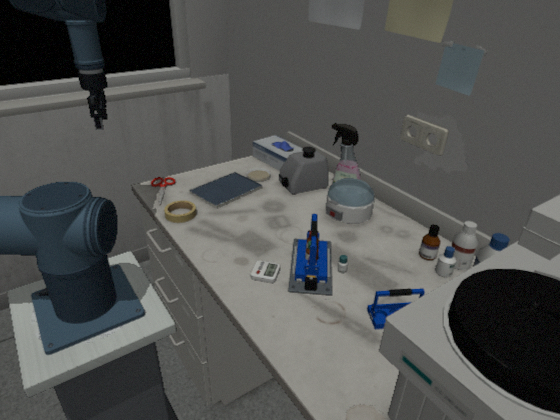

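View pics/v3.png

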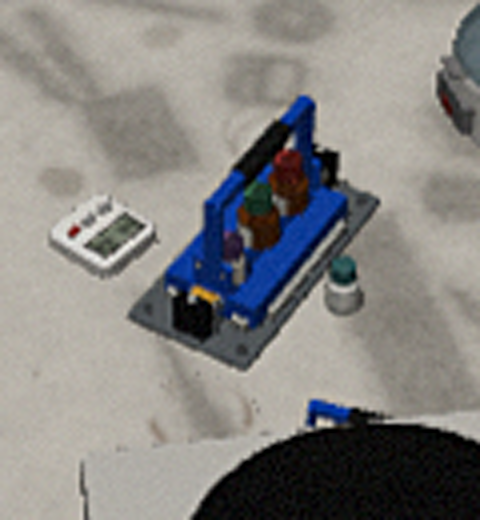

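There are two carrier-like things in the scene view. One is in the dock at (312,250), with its bottles, timer and teal vial around it. The other is at (397,311), smaller, empty and without a dock. The docked, larger one fits. The enlarged crop shows its sleeve from (240,170) to (285,130), with purple, green and red caps. Next I compute the rough pose.

```bash
python3 - <<'E'
from h import *
s=arm.grab_frame("side"); c=arm.grab_frame("scene"); w=arm.grab_frame("wrist")
f=lambda x,y:(230+x/4-.4,200+y/4-.4)
for p in((240,172),(285,128),(263,150)): print("sleeve",onz(s,*f(*p),.113).round(3))
for p in((130,316),(245,368),(380,202)): print("dock",onz(s,*f(*p),.006).round(3))
print("jug base/top",onz(c,288,187,0).round(3),onz(c,325,188,0).round(3))
st=arm.read_state();q=st["eef_rot"];Rt=R.from_quat([q[1],q[2],q[3],q[0]]).as_matrix()
print(Rt.round(3));print("cam in tool",(Rt.T@(w["position"]-st["tool_pos"])).round(3),(Rt.T@rot(w)).round(3),w["K"])
for n in("timer","teal_vial"):
    for d in arm.spot_in(s,n)[:1]: print(n,np.round(d["conf"],2),onz(s,*d["bbox"][:2],.01).round(3))
E
```

```text
sleeve [ 0.51  -0.184  0.113]
sleeve [ 0.553 -0.139  0.113]
sleeve [ 0.531 -0.162  0.113]
dock [ 0.42  -0.219  0.006]
dock [ 0.499 -0.285  0.006]
dock [ 0.639 -0.119  0.006]
jug base/top [0.735 0.23  0.   ] [0.844 0.153 0.   ]
[[-0.926  0.377  0.   ]
 [ 0.377  0.926 -0.   ]
 [-0.     0.    -1.   ]]
cam in tool [ 0.079 -0.    -0.142] [[ 0.001 -0.951 -0.31 ]
 [ 1.     0.001 -0.001]
 [ 0.001 -0.31   0.951]] [[320.11966234   0.         273.85204053]
 [  0.         320.11966234 212.21741227]
 [  0.           0.           1.        ]]
timer 0.75 [ 0.409 -0.138  0.01 ]
teal_vial 0.43 [ 0.593 -0.219  0.01 ]
```

Call:
{"op": "arm_command", "data": {
  "increments": [
    [[1.8, -3.7, 0.4], -0.105, -0.6],
    [[1.8, -3.7, 0.4], -0.105, -0.6],
    [[1.8, -3.7, 0.4], -0.105, -0.6],
    [[1.8, -3.7, 0.4], -0.105, -0.6],
    [[1.8, -3.7, 0.4], -0.105, -0.6],
    [[1.8, -3.7, 0], -0.105, -0.6],
    [[1.8, -3.7, 0], -0.105, -0.6],
    [[1.8, -3.7, 0], -0.105, -0.6],
    [[1.8, -3.7, 0], -0.105, -0.6]
  ],
  "force": 60
}}

```text
t: 2.05
tool_pos: [0.3699, 0.1749, 0.2516]
eef_rot: [0.0, 0.619, 0.785, 0.0]
ft_force: [1.2, 0.3, -0.1]
grip_width: 0.0682
```

Call:
{"op": "arm_command", "data": {
  "increments": [
    [[1.8, -3.7, 0], -0.105, -0.5],
    [[1.8, -3.7, 0], -0.105, -0.5],
    [[1.8, -3.7, 0], -0.105, -0.5],
    [[1.8, -3.7, 0], -0.105, -0.5],
    [[1.8, -3.7, 0], -0.105, -0.5],
    [[1.8, -3.7, 0], -0.105, -0.5],
    [[1.8, -3.7, 0], -0.105, -0.5],
    [[1.8, -3.7, 0], -0.105, -0.5],
    [[1.8, -3.7, 0], -0.105, -0.5],
    [[0, 0, 0], 0, -0.5],
    [[0, 0, 0], 0, -0.5]
  ]
}}

```text
t: 3.15
tool_pos: [0.5313, -0.1572, 0.2507]
eef_rot: [-0.001, 0.908, 0.419, -0.0]
ft_force: [-0.3, 0.3, -0.5]
grip_width: 0.064
```

```bash
python3 - <<'E'
from h import *
st=arm.read_state();q=st["eef_rot"];Rt=R.from_quat([q[1],q[2],q[3],q[0]]).as_matrix()
print(st["t"],st["tool_pos"],st["qpos"].round(2),st["grip_width"],Rt.round(4)); print(np.degrees(np.arctan2(Rt[1,1],Rt[0,1])))
w=arm.grab_frame("wrist"); save(w,"w1.png")
for k,z in(("carrier_grip",.113),("carrier",.06),("dock",.0),("red_bottle_mid",.045),("green_bottle_mid",.045),("purple_vial_mid",.037)):
    for d in arm.spot_in(w,k)[:2]: print(k,np.round(d["conf"],2),np.round(d["bbox"]),np.round(onz(w,*d["bbox"][:2],z),3))
E
```

```text
3.15 [ 0.53131018 -0.15723253  0.25065711] [-0.49  0.25  1.49  0.    1.4   0.22] 0.06402689012396191 [[ 0.6495  0.7604 -0.0012]
 [ 0.7604 -0.6495  0.001 ]
 [-0.     -0.0015 -1.    ]]
-40.50245928215924
carrier_grip 0.9 [437. 300. 113.  63.] [ 0.589 -0.345  0.113]
carrier_grip 0.71 [277. 201.  75. 165.] [ 0.533 -0.161  0.113]
carrier 0.67 [275. 200.  77. 166.] [ 0.522 -0.17   0.06 ]
carrier 0.6 [436. 301. 114.  63.] [ 0.588 -0.391  0.06 ]
dock 0.19 [183. 221.  52.  60.] [ 0.402 -0.128  0.   ]
red_bottle_mid 0.61 [275. 148.  30.  31.] [ 0.557 -0.129  0.045]
green_bottle_mid 0.85 [276. 188.  31.  24.] [ 0.53  -0.164  0.045]
```

View pics/w1.png

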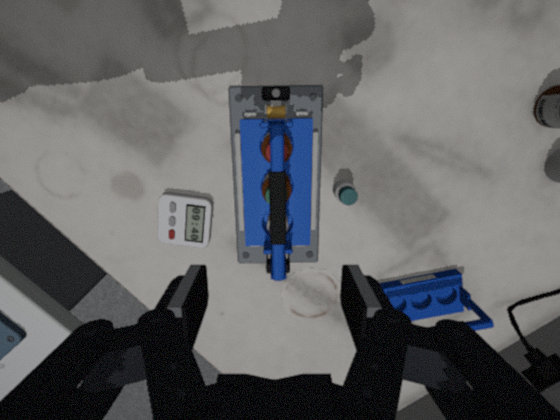

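The wrist view shows the docked carrier aligned with the image's vertical axis. Its black sleeve spans about (278,172) to (278,243), the timer is at left and the teal vial at right. The small empty carrier is at (430,300). Next I measure the sleeve.

```bash
python3 - <<'E'
from h import *
w=arm.grab_frame("wrist"); save(w,"w2.png",(225,80,335,290),2.8)
im=w["image"].astype(int)
m=((im.max(2)<60)).astype(np.uint8); m[:165]=0;m[255:]=0;m[:,:262]=0;m[:,294:]=0
n,l,s,c=cv2.connectedComponentsWithStats(m); i=1+np.argmax(s[1:,4]); print(s[i],c[i])
for r in range(165,260,6): print(r,[int(x) for x in np.where(m[r])[0][[0,-1]]] if m[r].any() else None, im[r,278])
x,y,ww,h,_=s[i]
for v in(y,y+h): print(onz(w,c[i][0],v-.5,.1215).round(4))
d=np.array([.6495,.7604,0])
E
```

```text
[ 263  171   29   78 1382] [278.36541245 207.85311143]
165 None [ 38  77 144]
171 [285, 285] [ 40  78 143]
177 [270, 288] [27 26 33]
183 [264, 289] [28 32 31]
189 [266, 291] [27 26 26]
195 [271, 289] [22 23 28]
201 [270, 287] [24 30 22]
207 [271, 286] [24 27 25]
213 [271, 286] [31 24 25]
219 [270, 286] [24 26 24]
225 [271, 291] [28 33 33]
231 [266, 288] [30 30 27]
237 [271, 286] [30 30 31]
243 [266, 290] [32 33 31]
249 None [ 31  72 139]
255 None [ 32  72 140]
[ 0.5529 -0.1374  0.1215]
[ 0.5059 -0.1933  0.1215]
```

View pics/w2.png

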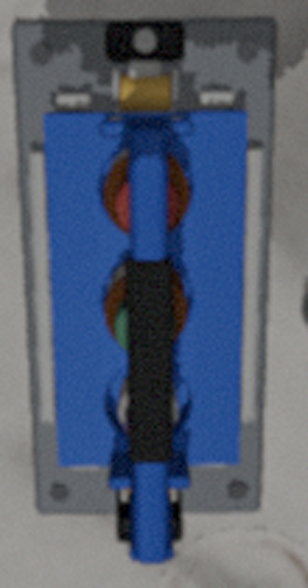

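Call:
{"op": "arm_command", "data": {
  "increments": [
    [[-0.1, -0.8, -2.0], 0.006, -0.5],
    [[0, 0, -2.0], 0, -0.5],
    [[0, 0, -2.0], 0, -0.5],
    [[0, 0, -2.0], 0, -0.5],
    [[0, 0, -1.5], 0, -0.5],
    [[0, 0, -1.0], 0, -0.5],
    [[0, 0, -0.5], 0, -0.5],
    [[0, 0, 0], 0, -0.5],
    [[0, 0, 0], 0, -0.5]
  ],
  "force": 60
}}

```text
t: 4.45
tool_pos: [0.5309, -0.1648, 0.142]
eef_rot: [0.001, 0.907, 0.422, 0.0]
ft_force: [-0.6, -0.3, -0.6]
grip_width: 0.0641
```

```bash
python3 - <<'E'
from h import *
w=arm.grab_frame("wrist"); save(w,"w3.png"); st=arm.read_state(); print(st["tool_pos"],st["ft_force"])
q=st["eef_rot"];Rt=R.from_quat([q[1],q[2],q[3],q[0]]).as_matrix()
c=onz(w,273.85,212,.1215)
im=w["image"].astype(int)
t=st["tool_pos"]
print("tcp axis at z .1215 projects",proj(w,[t[0],t[1],.1215]), "sleeve guess",proj(w,[.5302,-.1651,.1215]), proj(w,[.553,-.1385,.1215]),proj(w,[.5075,-.192,.1215]))
E
```

```text
[ 0.53103237 -0.16486461  0.14221753] [ 0.02140805 -0.0460129  -0.95195689]
tcp axis at z .1215 projects [[273.14156108 256.31511562]] sleeve guess [[272.27345957 257.48093262]] [[272.78912031 196.90444533]] [[272.27220436 311.38747798]]
```

View pics/w3.png

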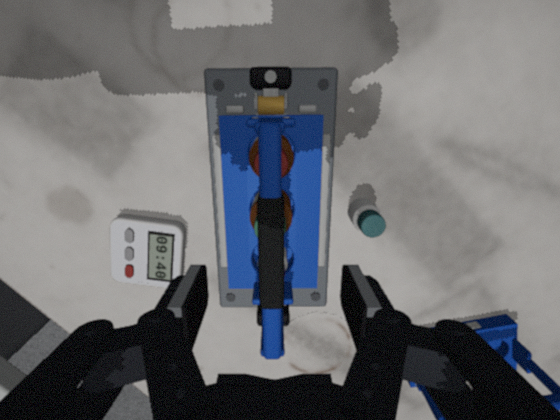

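The close wrist view shows the sleeve at columns 258–284 and rows 197–308. The tool axis projects to (273,256), so it is about 1 mm off sideways and centred lengthwise. I correct that, descend and close.

Call:
{"op": "arm_command", "data": {
  "increments": [
    [[-0.1, 0.05, -1.0], 0, -0.5],
    [[0, 0, -1.5], 0, -0.5],
    [[0, 0, -1.3], 0, -0.5],
    [[0, 0, -0.8], 0, -0.5],
    [[0, 0, -0.2], 0, -0.5],
    [[0, 0, 0], 0, -0.5],
    [[0, 0, 0], 0, 0.2],
    [[0, 0, 0], 0, 0.4],
    [[0, 0, 0], 0, 0.5]
  ],
  "force": 30
}}

```text
t: 5.4
tool_pos: [0.5298, -0.1643, 0.0938]
eef_rot: [0.0, 0.907, 0.422, 0.0]
ft_force: [0.0, 0.3, -0.1]
grip_width: 0.0216
```

Call:
{"op": "arm_command", "data": {
  "increments": [
    [[0, 0, 0], 0, 0.6],
    [[0, 0, 0], 0, 0.7],
    [[0, 0, 0], 0, 0.8],
    [[0, 0, 0], 0, 1],
    [[0, 0, 0], 0, 1],
    [[0, 0, 0], 0, 1]
  ],
  "force": 30
}}

```text
t: 6.0
tool_pos: [0.5295, -0.1641, 0.0936]
eef_rot: [0.0, 0.907, 0.422, 0.0]
ft_force: [-1.0, 1.4, 3.8]
grip_width: 0.0145
```

Call:
{"op": "arm_command", "data": {
  "increments": [
    [[0, 0, 0], 0, 1],
    [[0, 0, 0], 0, 1],
    [[0, 0, 0], 0, 1],
    [[0, 0, 0.05], 0, 1],
    [[0, 0, 0.05], 0, 1],
    [[0, 0, 0.1], 0, 1],
    [[0, 0, 0.1], 0, 1],
    [[0, 0, 0.1], 0, 1]
  ],
  "force": 90
}}

```text
t: 6.8
tool_pos: [0.5284, -0.1636, 0.0956]
eef_rot: [-0.001, 0.907, 0.422, -0.001]
ft_force: [0.8, 0.0, -12.9]
grip_width: 0.0138
```

Call:
{"op": "arm_command", "data": {
  "increments": [
    [[0, 0, 0.1], 0, 1],
    [[0, 0, 0.1], 0, 1],
    [[0, 0, 0.1], 0, 1],
    [[0, 0, 0.1], 0, 1],
    [[0, 0, 0.1], 0, 1],
    [[0, 0, 0.1], 0, 1],
    [[0, 0, 0.1], 0, 1],
    [[0, 0, 0.1], 0, 1]
  ]
}}

```text
t: 7.6
tool_pos: [0.5299, -0.1644, 0.106]
eef_rot: [0.001, 0.907, 0.422, 0.0]
ft_force: [-0.5, 0.3, -5.1]
grip_width: 0.0135
```

Call:
{"op": "arm_command", "data": {
  "increments": [
    [[0, 0, 0.1], 0, 1],
    [[0, 0, 0.1], 0, 1],
    [[0, 0, 0.1], 0, 1],
    [[0, 0, 0.1], 0, 1],
    [[0, 0, 0.1], 0, 1],
    [[0, 0, 0.1], 0, 1],
    [[0, 0, 0.1], 0, 1],
    [[0, 0, 0.1], 0, 1]
  ]
}}

```text
t: 8.4
tool_pos: [0.5294, -0.1641, 0.1134]
eef_rot: [-0.0, 0.907, 0.422, -0.0]
ft_force: [0.2, -0.5, -4.5]
grip_width: 0.0134
```

```bash
python3 - <<'E'
from h import *
s=arm.grab_frame("side");c=arm.grab_frame("scene");w=arm.grab_frame("wrist")
a=s["image"][190:310,230:350,::-1];b=c["image"][190:310,250:370,::-1];d=cv2.resize(w["image"][:,:,::-1],(440,330))
r=lambda x:cv2.resize(x,(390,300),interpolation=2) if 0 else cv2.resize(x,(300,300),interpolation=2)
o=np.zeros((600,760,3),np.uint8);o[:300,:300]=r(a);o[300:,:300]=r(b);o[:330,310:750]=d;cv2.imwrite("pics/l1.png",o)
st=arm.read_state();print(st["t"],st["tool_pos"],st["ft_force"],st["torque"])
E
```

```text
8.55 [ 0.52951738 -0.16416376  0.11338167] [ 0.10822995 -0.28108041 -4.56504503] [-0.05194335  0.02286389  0.01284696]
```

View pics/l1.png

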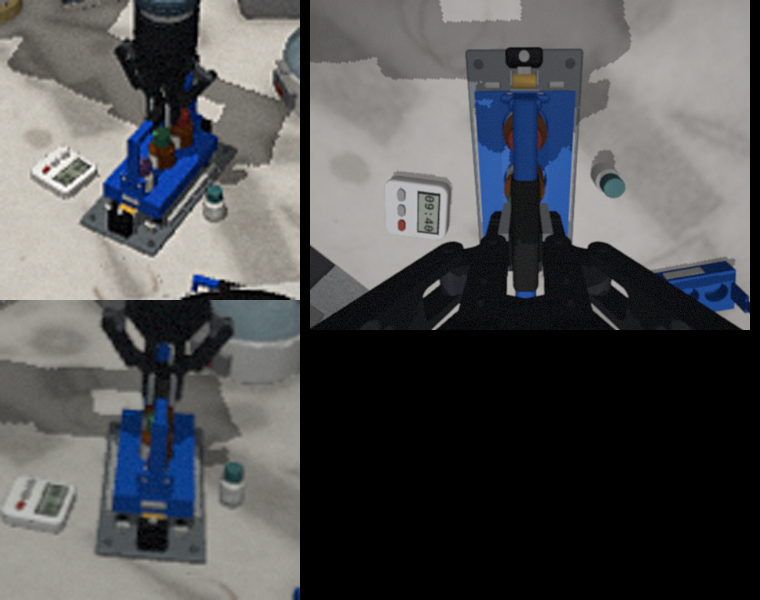

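The carrier has come off the catches. The load fell from 12.9 N to 4.6 N, which is its weight. It looks level, with the bottles standing. I raise it on smoothly.

Call:
{"op": "arm_command", "data": {
  "increments": [
    [[0, 0, 0.2], 0, 1],
    [[0, 0, 0.4], 0, 1],
    [[0, 0, 0.6], 0, 1],
    [[0, 0, 0.8], 0, 1],
    [[0, 0, 0.8], 0, 1],
    [[0, 0, 0.8], 0, 1],
    [[0, 0, 0.8], 0, 1],
    [[0, 0, 0.8], 0, 1],
    [[0, 0, 0.8], 0, 1],
    [[0, 0, 0.8], 0, 1],
    [[0, 0, 0.8], 0, 1],
    [[0, 0, 0.8], 0, 1]
  ]
}}

```text
t: 9.75
tool_pos: [0.5294, -0.1641, 0.1979]
eef_rot: [-0.0, 0.907, 0.422, -0.0]
ft_force: [1.3, -0.2, -5.3]
grip_width: 0.0133
```

Call:
{"op": "arm_command", "data": {
  "increments": [
    [[0, 0, 0.8], 0, 1],
    [[0, 0, 0.8], 0, 1],
    [[0, 0, 0.8], 0, 1],
    [[0, 0, 0.8], 0, 1],
    [[0, 0, 0.6], 0, 1],
    [[0, 0, 0.4], 0, 1],
    [[0, 0, 0.2], 0, 1],
    [[0, 0, 0], 0, 1],
    [[0, 0, 0], 0, 1],
    [[0, 0, 0], 0, 1],
    [[0, 0, 0], 0, 1],
    [[0, 0, 0], 0, 1]
  ]
}}

```text
t: 10.95
tool_pos: [0.5294, -0.1641, 0.2411]
eef_rot: [-0.0, 0.907, 0.422, -0.0]
ft_force: [-0.2, 0.3, -5.2]
grip_width: 0.0131
```

```bash
python3 - <<'E'
from h import *
s=arm.grab_frame("side");c=arm.grab_frame("scene");w=arm.grab_frame("wrist")
a=s["image"][170:290,230:350,::-1];b=c["image"][160:280,250:370,::-1];d=cv2.resize(w["image"][:,:,::-1],(390,292))
r=lambda x:cv2.resize(x,(400,400),interpolation=2)
o=np.zeros((600,800,3),np.uint8);o[:400,:400]=r(a);o[:400,400:]=r(b);o[400:,:266]=cv2.resize(d,(266,200));cv2.imwrite("pics/l2.png",o)
st=arm.read_state();print(st["t"],st["tool_pos"],st["ft_force"],st["torque"],st["grip_width"],st["joint_vel"].round(3))
for n in("timer","teal_vial"):
    for d in arm.spot_in(s,n)[:1]: print(n,np.round(d["conf"],2),onz(s,*d["bbox"][:2],.01).round(3))
E
```

```text
11.1 [ 0.52945163 -0.16412084  0.24124279] [ 0.44535037 -0.1221809  -4.8919802 ] [-0.02472027  0.01069226 -0.0087705 ] 0.01361613266709925 [-0.    -0.    -0.002  0.001  0.001  0.002]
timer 0.86 [ 0.412 -0.129  0.01 ]
teal_vial 0.49 [ 0.591 -0.215  0.01 ]
```

View pics/l2.png

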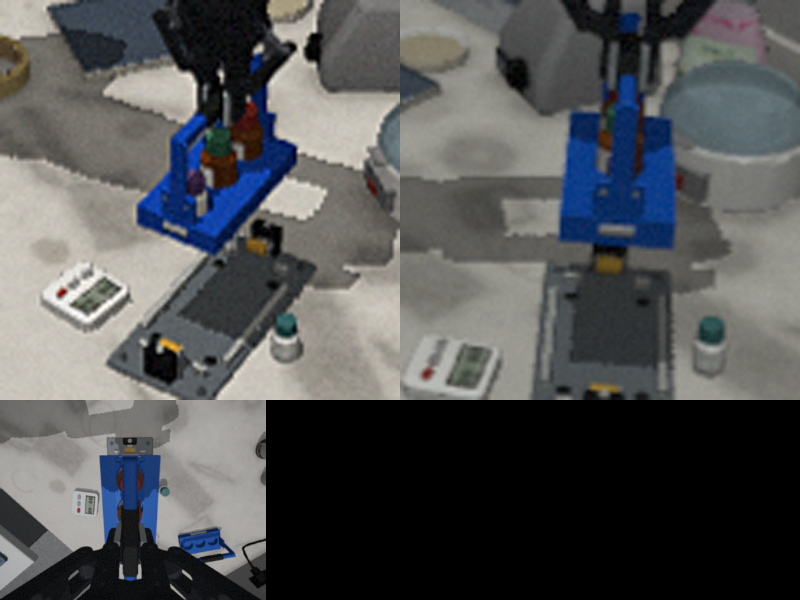

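The carrier is clear of the dock, with the purple, green and red bottles all standing. I check that it is level by projecting a level model into the image, then hand in.

```bash
python3 - <<'E'
from h import *
s=arm.grab_frame("side");c=arm.grab_frame("scene")
a=np.radians(49.7);y=np.array([np.cos(a),np.sin(a),0]);x=np.array([np.sin(a),-np.cos(a),0]);o=np.array([.5295,-.1641,.155])
for tilt in(0,3,-3):
    t=np.radians(tilt); yy=y*np.cos(t)+np.array([0,0,np.sin(t)]); zz=np.cross(x,yy); g=o+[0,0,.105]
    X=[g-.105*zz+i*.04*x+j*.075*yy for i,j in((-1,-1),(1,-1),(1,1))]
    print(tilt,"side crop",((proj(s,X)-[230,170])/.3).round().tolist(),"scene crop",((proj(c,X)-[250,160])/.3+[400,0]).round().tolist())
E
```

```text
0 side crop [[135.0, 221.0], [213.0, 253.0], [296.0, 161.0]] scene crop [[556.0, 239.0], [671.0, 248.0], [670.0, 141.0]]
3 side crop [[139.0, 221.0], [216.0, 253.0], [299.0, 155.0]] scene crop [[557.0, 239.0], [671.0, 248.0], [670.0, 133.0]]
-3 side crop [[132.0, 221.0], [210.0, 253.0], [293.0, 168.0]] scene crop [[556.0, 239.0], [672.0, 248.0], [670.0, 148.0]]
```

```bash
python3 -c "
from plant import arm
print(arm.read_state()['grip_width']);print(arm.sign_off())"
```

```text
0.013279628320709832
the job is handed in; nothing more can be done
None
```

The blue carrier is off its dock and the arm is still holding it in the air. I handed the job in at about 11.2 s on the robot's clock, and the hand-in gave no verdict.

- **Carrier choice:** I took the larger, docked carrier with the bottles. The smaller empty one nearby was left alone.
- **Lift:** I pinched the sleeve at its middle with 90 N and pulled straight up. The highest load I read was about 13 N, falling to about 4.6–5 N, which is just the carrier's weight.
- **Height:** the underside is about 15.5 cm above the bench, worked out from the tool height and assuming the grip did not slip on the sleeve.
- **Level:** a level model projected into the side view matches the corners I read by eye to within about 9 enlarged-crop pixels (3 camera pixels). Tilt along the handle is at most about 2°.
- **Still:** joint speeds were near zero before hand-in.
- **Bottles and bench:** the last pictures show all three bottles standing in their bores. The timer read about 9 mm from its earlier position and the teal vial about 4 mm. I put that down to the detector, since nothing went near either of them. I did not measure the culture dish or the tape roll again; the arm stayed well above the bench on its way over.

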